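Set the laminator's thickness dial

ROBOT

A 6-joint arm with a two-finger parallel gripper is mounted at the origin on a cart in front of the work surface, level with it; the furniture and walls round the work are solid. World frame = base frame: x ahead of the robot, y to its left, z up, the work surface at z = 0. Lengths are in mm, angles in degrees, forces in N, time in s.
With the tool pointing down it reaches from about 300 to 850 mm from the base axis. Payload 4.2 kg.
Tool frame: the origin (TCP) lies at the very end of the fingers, on their centre line; the grasp point (between the pads) lies 19 mm behind it (env.grasp_offset is the distance from the TCP to the grasp point, in mm); z points along the fingers, y is the line along which they close (so a half turn about z gives the same grasp; the last joint's range is limited). The gripper opens to 91 mm and grips with 3 to 60 N. Pads are 32 mm wide; open, the fingers measure 118 mm over their backs; the gripper's body (76 mm by 178 mm) begins 60 mm behind the grasp point.
Start: joints at [-72.766, 18.312, 89.639, -0, 72.044, -1.146], TCP at [181.316, -545.681, 213.976] pointing down, gripper open.
Joint ranges: [-177.97, 177.97], [-48.28, 115.42], [12.27, 149.76], [-77.06, 257.06], [2.81, 150.46], [-146.56, 146.56]. Speed limits (degrees/s): [147.25, 147.25, 180, 180, 180, 180].

INTERFACE

Orientations are given as [roll, pitch, yaw] about the fixed x, y, z axes, in that order (R = Rz(yaw) Ry(pitch) Rx(roll)).
In Python, from workcell import env gives the robot as it stands. The module is installed in compiled form; this text tells all that it offers.
- The arm moves only by the tool send_rows, never from a script. Its argument "motion" is a list of rows, each an object of numbers: "tx", "ty", "tz": the shift along the tool's x, y, z in units of 500 mm (1.0 is 500 mm); "rx", "ry", "rz": the turn, a rotation vector about the tool's x, y, z in units of 30 degrees (1.0 is 30 degrees); "gripper": the closure, from -1 (fully open) to 1 (shut). In form: [{"tx": .., "ty": .., "tz": .., "rx": .., "ry": .., "rz": .., "gripper": ..}, ...]. A call has 1 to 12 rows; each row shifts and turns the commanded pose from where the row before left it, along the tool's axes as they then stand; what a row does not reach is not made up. A row lasts 1/8 s, in which the tool goes at most 62.5 mm and 10.7 degrees, less where a joint would pass 70% of its speed; a pose out of reach is approached as far as the arm can. A call with a number of a shift or a turn outside -1 to 1 is refused whole. A call with a gripper value outside its range is refused whole. The fingers move at their own pace and stop on an object; "grip_force" is the grip in N (left out, the last holds). Time passes only in rows, so rows that do not move let the fingers close. It gives the time, the measured TCP pose, the force, the opening and the grip force at its end, in the units of the state.
- env.state(): the state, without advancing time (a new reading comes with each control period).
- env.grab_frame(name): name is "scene" or "top"; returns a dict with "frame" (400x640x3 uint8, red, green, blue), "vertical_fov" (degrees; the focal length in pixels is half the picture's height over the tangent of half this angle, whatever the lens; pixels are square), "cx", "cy" (the principal point, pixels), "rvec" (rotation vector, rad) and "tvec" (3), from world to camera coordinates, as OpenCV has them. Camera axes: x right, y down, z forward; pixel columns grow to the right and rows downward; lengths in mm; the calibration is good to about 2 mm. A picture is of the moment at which its call begins. There is no depth.
- env.job_done(): hands the job in; it is judged then, once.
The state is a dict: "time_s": time; "qpos": joint angles; "qvel": joint speeds; "effort": joint torques, N m; "ee_pos": TCP position; "ee_rot": TCP orientation; "force": force on the tool from outside, world axes, zero at the start; "torque": the same for the moment, N m; "gripper_width": finger opening in mm; "gripper_force": force on a finger pad.
Only numpy, scipy, OpenCV 4.12 (cv2) and the standard library are available. Lean on these libraries where they do the work, as an engineer would, in place of code of your own. Each camera call takes 0.05 s, during which the arm holds its last target. There are 200 camera calls.

TASK

The pouch laminator is to be set for thicker pouches: turn the larger of the two dials on its top clockwise, counting its clicks, until its pointer rests at the fourth of its six marks, counting the leftmost mark as the first. Leave the small dial as it is set, and let go of the dial at the end.

Things in the scene. Friction and masses are not known exactly. Their poses are not given: they have to be found in the camera images.
- laminator: white pouch laminator, fixed, 130 x 310 mm, flat deck 65 mm above the table; origin under its centre at table height, x to its back, y along its length to its left. On the deck, 75 mm either side of the centre, stand two black bar dials, a large and a small one; which is left and which right varies
- big_dial (a joint): large dial, rad: 0 at its first (leftmost) mark, growing clockwise seen from above. It clicks every 25 degrees (0.436 rad), once at each of six marks; mark 4 = 1.309, mark 6 = 2.182, stops just beyond first and last. Starts at mark 1, 2 or 3. A click takes about 0.06 N m; let go between marks, it drops into the nearer one
- big_dial_grip (a point): on the large dial's axis, 8 mm below the top of its grip bar: the height to grip at. Black bar 48 x 14 mm, 34 mm high, top 109 mm above the table, on a skirt 52 mm across and 6 mm thick, on a fixed metal plate 80 mm across with six raised marks. z up, x along the bar to the pointer end (white line on that half), so it turns with the dial
- small_dial_pointer (a point): top of the small dial's bar at its pointer end, 15 mm from its axis, 97 mm above the table. Same make but smaller: bar 30 x 10 x 22 mm, skirt 32 mm across, plate 56 mm across with three marks. x along the bar to the pointer. It has no clicks, turns easily and must stay as it is

How it is judged (in metres and radians):
At the end, for the whole second after the job is handed in: The large dial rests at its fourth mark (1.309 rad, within 10 degrees), the small dial's pointer is within 5 mm of where it was (about 19 degrees of turn) (value of joint big_dial between 1.134 and 1.484 rad and not (velocity of joint big_dial above 0.2 rad/s or velocity of joint big_dial below -0.2 rad/s) and distance of small_dial_pointer from where it was at the start of the episode below 0.005 m); the robot touches nothing.
It fails at once if the small dial was turned by more than about 30 degrees (distance of small_dial_pointer from where it was at the start of the episode above 0.008 m).
It also fails if it takes over 35 s, if anything falls off the work surface, if the arm or the gripper's body presses on something with over 40 N, if the wrist force passes 120 N, or if a joint passes its speed limit or range.

## Working session

There is one attempt and no reset: what is moved stays moved. The work goes in short steps, Python scripts to look and compute and a tool call to move; the robot and the scene stay as the last step left them, time stands still between calls to the robot, and variables do not carry over. Pictures are saved under pics/ and viewed, at most 10 in all, crops included, and the job is handed in when it is done.

Besides the shell and the picture viewer there is one more tool, called after "Emit:" as name(argument=value, ...) on one line, values as JSON. send_rows: Moves the arm, as the interface text tells. Shifts and turns lie within -1 to 1; 1 stands for 500 mm of shift or 30 degrees of turn. Its arguments: {"type":"object","properties":{"motion":{"type":"array"},"grip_force":{"type":"number"}},"required":["motion"]}

```bash
mkdir -p pics; cat > h.py <<'E'
import numpy as np, cv2
from workcell import env
def cam(n):
    f=env.grab_frame(n); im=f["frame"]; h=im.shape[0]
    fl=h/2/np.tan(np.radians(f["vertical_fov"])/2)
    K=np.array([[fl,0,f["cx"]],[0,fl,f["cy"]],[0,0,1]]); R=cv2.Rodrigues(np.array(f["rvec"],float))[0]
    return im,K,R,np.array(f["tvec"],float).ravel()
def ray(c,uv,z):
    im,K,R,t=c; C=-R.T@t; d=R.T@np.linalg.inv(K)@np.array([uv[0],uv[1],1.]); return C+d*(z-C[2])/d[2]
def proj(c,p):
    im,K,R,t=c; q=K@(R@np.array(p,float)+t); return q[:2]/q[2]
E
python3 - <<'E'
from h import *
for n in("top","scene"):
    c=cam(n); cv2.imwrite(f"pics/{n}0.png",c[0][:,:,::-1]); print(n,-c[2].T@c[3],c[1][0])
print(env.state())
E
```

```text
top [432.10384272  93.67082273 920.95037803] [401.43501452   0.         322.00783058]
scene [-41.16412786 548.63702825 471.00786528] [402.08134001   0.         321.48357836]
{'time_s': 0.1, 'qpos': array([-7.27658185e+01,  1.83472817e+01,  8.96978644e+01, -2.10811948e-03,
        7.20420350e+01, -1.14585007e+00]), 'qvel': array([-0.05703615, -0.08693344, -0.13808212,  0.0542635 ,  0.08019334,
        0.02092849]), 'effort': array([ 4.52720042e-04, -4.13331699e+01, -2.32510096e+01,  7.29586976e-02,
        4.21954854e-02, -4.91246135e-05]), 'ee_pos': array([ 181.17118259, -545.2606111 ,  213.22183197]), 'ee_rot': array([-1.79912796e+02,  2.60622142e-04,  1.83806833e+01]), 'force': array([-0.46808178, -0.29871564, -0.31929545]), 'torque': array([ 0.03547259, -0.05849394, -0.02596505]), 'gripper_force': 0.0, 'gripper_width': 91.55443587412324}
```

View pics/top0.png

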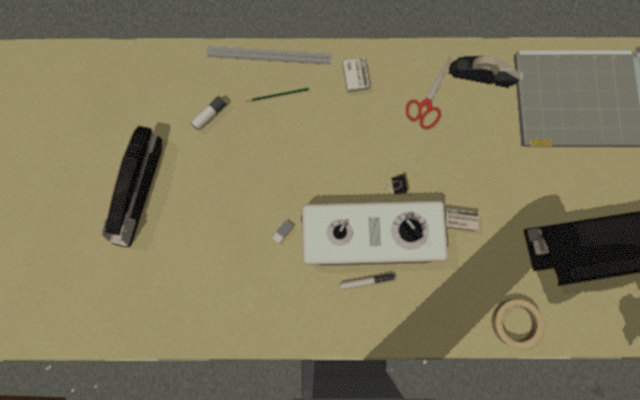

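View pics/scene0.png

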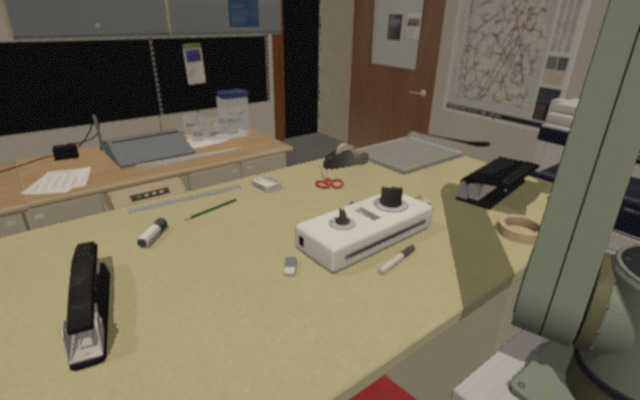

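The top view shows the laminator at about (375,233), the big dial on the right at (411,230) and the small one at (341,231). I'll measure the deck, then enlarge the big dial.

```bash
python3 - <<'E'
from h import *
c=cam("top"); im=c[0]
g=im.min(2); roi=np.zeros_like(g); roi[195:272,298:452]=1
hsv=cv2.cvtColor(im,cv2.COLOR_RGB2HSV)
m=((g>140)&(hsv[:,:,1]<45)&(roi>0)).astype(np.uint8)
m=cv2.morphologyEx(m,cv2.MORPH_OPEN,np.ones((5,5)))
k=max(cv2.findContours(m,0,2)[0],key=cv2.contourArea)
P=np.array([ray(c,p[0],65)[:2] for p in k],np.float32)
r=cv2.minAreaRect(P);print(r)
box=cv2.boxPoints(r)
e=max([box[1]-box[0],box[2]-box[1]],key=np.linalg.norm); e=e/np.linalg.norm(e); e=e*np.sign(e[1])
ctr=np.array(r[0]); print("yaw",np.degrees(np.arctan2(-e[0],e[1])))
for s in(75,-75): 
    p=ctr+s*e; print(s,p,np.hypot(*p),proj(c,[*p,65]),proj(c,[*p,109]))
crop=im[200:266,370:450]
cv2.imwrite("pics/crop1.png",cv2.resize(crop,None,fx=9,fy=9,interpolation=cv2.INTER_CUBIC)[:, :, ::-1])
E
```

```text
((510.5937194824219, -18.169281005859375), (122.25349426269531, 300.7460632324219), 1.2568280696868896)
yaw 1.2568308
75 [508.94866359  56.81267548] 512.1097756020453 [338.56170904 232.97221644] [339.47581275 231.02367463]
-75 [512.23877537 -93.15123749] 520.6397180782801 [408.68601862 231.1735178 ] [413.33834312 229.13103055]
```

View pics/crop1.png

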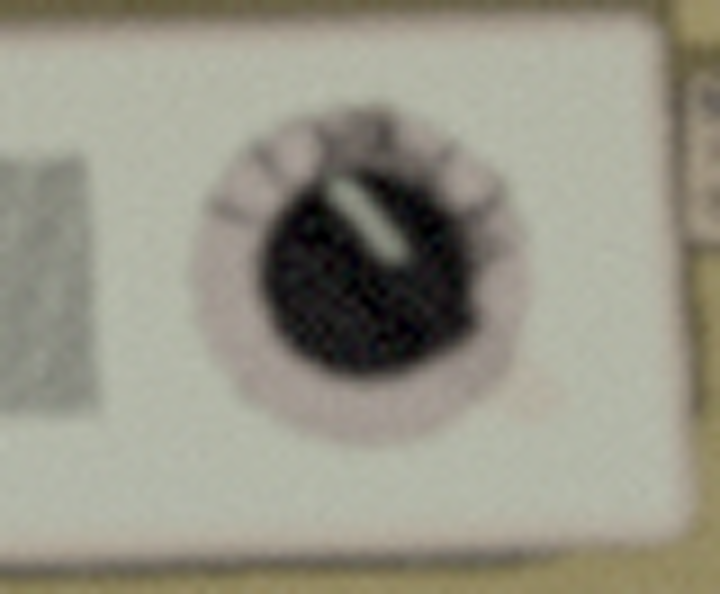

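Big dial: axis at about (514, -94) mm, pointer yaw about 38°. With marks at ±12.5/37.5/62.5° it sits at mark 2, so it needs +50° clockwise, two clicks, to a yaw of about -11°. I'm moving above it now.

Emit:
send_rows(motion=[{"tx": 0.076, "ty": -0.054}, {"tx": 0.076, "ty": -0.054}, {"tx": 0.076, "ty": -0.054}, {"tx": 0.076, "ty": -0.054}, {"tx": 0.076, "ty": -0.054}, {"tx": 0.076, "ty": -0.054}, {"tx": 0.076, "ty": -0.054}, {"tx": 0.076, "ty": -0.054}, {"tx": 0.076, "ty": -0.054}, {"tx": 0.076, "ty": -0.054}, {"tx": 0.076, "ty": -0.054}, {"tx": 0.076, "ty": -0.054, "gripper": -1}])

```text
invalid input at $.motion[0]: expected keys tx, ty, tz, rx, ry, rz, gripper
```

Emit:
send_rows(motion=[{"rz": -0.327}, {"rz": -0.327}, {"tz": 0}, {"tz": 0}])

```text
invalid input at $.motion[0]: expected keys tx, ty, tz, rx, ry, rz, gripper
```

Emit:
send_rows(motion=[{"tx": 0.076, "ty": -0.054, "tz": 0, "rx": 0, "ry": 0, "rz": 0, "gripper": -1}, {"tx": 0.076, "ty": -0.054, "tz": 0, "rx": 0, "ry": 0, "rz": 0, "gripper": -1}, {"tx": 0.076, "ty": -0.054, "tz": 0, "rx": 0, "ry": 0, "rz": 0, "gripper": -1}, {"tx": 0.076, "ty": -0.054, "tz": 0, "rx": 0, "ry": 0, "rz": 0, "gripper": -1}, {"tx": 0.076, "ty": -0.054, "tz": 0, "rx": 0, "ry": 0, "rz": 0, "gripper": -1}, {"tx": 0.076, "ty": -0.054, "tz": 0, "rx": 0, "ry": 0, "rz": 0, "gripper": -1}, {"tx": 0.076, "ty": -0.054, "tz": 0, "rx": 0, "ry": 0, "rz": 0, "gripper": -1}, {"tx": 0.076, "ty": -0.054, "tz": 0, "rx": 0, "ry": 0, "rz": 0, "gripper": -1}, {"tx": 0.076, "ty": -0.054, "tz": 0, "rx": 0, "ry": 0, "rz": 0, "gripper": -1}, {"tx": 0.076, "ty": -0.054, "tz": 0, "rx": 0, "ry": 0, "rz": 0, "gripper": -1}, {"tx": 0.076, "ty": -0.054, "tz": 0, "rx": 0, "ry": 0, "rz": 0, "gripper": -1}, {"tx": 0.076, "ty": -0.054, "tz": 0, "rx": 0, "ry": 0, "rz": 0, "gripper": -1}])

```text
time_s: 1.65
ee_pos: [512.5, -93.1, 213.7]
ee_rot: [180.0, 0.0, 18.4]
force: [-0.1, -0.6, 0.5]
gripper_width: 91.1
gripper_force: 0.0
```

Emit:
send_rows(motion=[{"tx": 0, "ty": 0, "tz": 0, "rx": 0, "ry": 0, "rz": -0.327, "gripper": -1}, {"tx": 0, "ty": 0, "tz": 0, "rx": 0, "ry": 0, "rz": -0.327, "gripper": -1}, {"tx": 0, "ty": 0, "tz": 0, "rx": 0, "ry": 0, "rz": 0, "gripper": -1}, {"tx": 0, "ty": 0, "tz": 0, "rx": 0, "ry": 0, "rz": 0, "gripper": -1}])

```text
time_s: 2.15
ee_pos: [511.7, -94.5, 213.8]
ee_rot: [-180.0, 0.0, 37.9]
force: [0.4, -1.3, -0.4]
gripper_width: 91.5
gripper_force: 0.0
```

Emit:
send_rows(motion=[{"tx": 0.004, "ty": 0.002, "tz": 0.066, "rx": 0, "ry": 0, "rz": 0, "gripper": -1}, {"tx": 0, "ty": 0, "tz": 0.066, "rx": 0, "ry": 0, "rz": 0, "gripper": -1}, {"tx": 0, "ty": 0, "tz": 0.066, "rx": 0, "ry": 0, "rz": 0, "gripper": -1}, {"tx": 0, "ty": 0, "tz": 0.066, "rx": 0, "ry": 0, "rz": 0, "gripper": -1}, {"tx": 0, "ty": 0, "tz": 0, "rx": 0, "ry": 0, "rz": 0, "gripper": -1}, {"tx": 0, "ty": 0, "tz": 0, "rx": 0, "ry": 0, "rz": 0, "gripper": -1}])

```text
time_s: 2.9
ee_pos: [515.0, -94.3, 83.1]
ee_rot: [179.9, -0.1, 37.9]
force: [-0.3, 0.2, -0.2]
gripper_width: 90.9
gripper_force: 0.0
```

```bash
python3 - <<'E'
from h import *
c=cam("scene"); cv2.imwrite("pics/s1.png",cv2.resize(c[0][130:270,290:470],None,fx=4,fy=4,interpolation=cv2.INTER_CUBIC)[:,:,::-1])
E
```

```text
(no output)
```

View pics/s1.png

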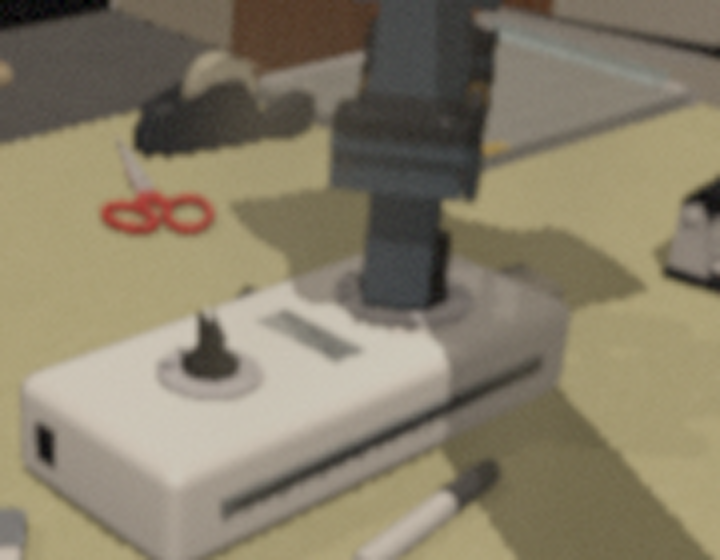

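The crop shows the fingers (about (405,260)) either side of the big dial, with the small dial (210,350) clear. I'll close on the bar.

Emit:
send_rows(motion=[{"tx": 0, "ty": 0, "tz": 0, "rx": 0, "ry": 0, "rz": 0, "gripper": 1}, {"tx": 0, "ty": 0, "tz": 0, "rx": 0, "ry": 0, "rz": 0, "gripper": 1}, {"tx": 0, "ty": 0, "tz": 0, "rx": 0, "ry": 0, "rz": 0, "gripper": 1}, {"tx": 0, "ty": 0, "tz": 0, "rx": 0, "ry": 0, "rz": 0, "gripper": 1}, {"tx": 0, "ty": 0, "tz": 0, "rx": 0, "ry": 0, "rz": 0, "gripper": 1}, {"tx": 0, "ty": 0, "tz": 0, "rx": 0, "ry": 0, "rz": 0, "gripper": 1}, {"tx": 0, "ty": 0, "tz": 0, "rx": 0, "ry": 0, "rz": 0, "gripper": 1}, {"tx": 0, "ty": 0, "tz": 0, "rx": 0, "ry": 0, "rz": 0, "gripper": 1}], grip_force=25)

```text
time_s: 3.95
ee_pos: [514.9, -95.0, 82.0]
ee_rot: [179.8, 0.0, 38.1]
force: [3.8, -10.0, -6.4]
gripper_width: 14.2
gripper_force: 5.1
```

Emit:
send_rows(motion=[{"tx": 0, "ty": 0.002, "tz": 0, "rx": 0, "ry": 0, "rz": 0, "gripper": 1}, {"tx": 0, "ty": 0, "tz": 0, "rx": 0, "ry": 0, "rz": 0, "gripper": 1}, {"tx": 0, "ty": 0, "tz": 0, "rx": 0, "ry": 0, "rz": 0.167, "gripper": 1}, {"tx": 0, "ty": 0, "tz": 0, "rx": 0, "ry": 0, "rz": 0.167, "gripper": 1}, {"tx": 0, "ty": 0, "tz": 0, "rx": 0, "ry": 0, "rz": 0.167, "gripper": 1}, {"tx": 0, "ty": 0, "tz": 0, "rx": 0, "ry": 0, "rz": 0.167, "gripper": 1}, {"tx": 0, "ty": 0, "tz": 0, "rx": 0, "ry": 0, "rz": 0.167, "gripper": 1}, {"tx": 0, "ty": 0, "tz": 0, "rx": 0, "ry": 0, "rz": 0, "gripper": 1}, {"tx": 0, "ty": 0, "tz": 0, "rx": 0, "ry": 0, "rz": 0, "gripper": 1}])

```text
time_s: 5.08
ee_pos: [515.2, -95.7, 82.0]
ee_rot: [179.9, -0.0, 13.0]
force: [1.4, -4.0, -3.2]
gripper_width: 13.9
gripper_force: 25.0
```

Emit:
send_rows(motion=[{"tx": 0, "ty": 0, "tz": 0, "rx": 0, "ry": 0, "rz": 0.167, "gripper": 1}, {"tx": 0, "ty": 0, "tz": 0, "rx": 0, "ry": 0, "rz": 0.167, "gripper": 1}, {"tx": 0, "ty": 0, "tz": 0, "rx": 0, "ry": 0, "rz": 0.167, "gripper": 1}, {"tx": 0, "ty": 0, "tz": 0, "rx": 0, "ry": 0, "rz": 0.167, "gripper": 1}, {"tx": 0, "ty": 0, "tz": 0, "rx": 0, "ry": 0, "rz": 0.15, "gripper": 1}, {"tx": 0, "ty": 0, "tz": 0, "rx": 0, "ry": 0, "rz": 0, "gripper": 1}, {"tx": 0, "ty": 0, "tz": 0, "rx": 0, "ry": 0, "rz": 0, "gripper": 1}, {"tx": 0, "ty": 0, "tz": 0, "rx": 0, "ry": 0, "rz": 0, "gripper": 1}])

```text
time_s: 6.08
ee_pos: [515.2, -96.3, 82.0]
ee_rot: [179.8, -0.1, -11.5]
force: [1.4, -6.7, -2.2]
gripper_width: 13.9
gripper_force: 25.0
```

```bash
python3 -c "
from h import *
s=env.state();print(s['torque'],s['force'],s['ee_rot'],s['effort'])"
```

```text
[-1.1899585  -0.16494113 -0.01550962] [ 1.44921621 -6.71354697 -2.19319614] [ 1.79848259e+02 -9.99209579e-02 -1.15077693e+01] [ 3.40718083e+00 -4.02593529e+01 -1.79558140e+01  1.68413099e+00
  7.77700357e-01  2.68230418e-02]
```

Yaw is -11.5° with little torque, so the dial is in its detent. I'll let go and lift.

Emit:
send_rows(motion=[{"tx": 0, "ty": 0, "tz": 0, "rx": 0, "ry": 0, "rz": 0, "gripper": -1}, {"tx": 0, "ty": 0, "tz": 0, "rx": 0, "ry": 0, "rz": 0, "gripper": -1}, {"tx": 0, "ty": 0, "tz": 0, "rx": 0, "ry": 0, "rz": 0, "gripper": -1}, {"tx": 0, "ty": 0, "tz": 0, "rx": 0, "ry": 0, "rz": 0, "gripper": -1}, {"tx": 0, "ty": 0, "tz": 0, "rx": 0, "ry": 0, "rz": 0, "gripper": -1}, {"tx": 0, "ty": 0, "tz": 0, "rx": 0, "ry": 0, "rz": 0, "gripper": -1}, {"tx": 0, "ty": 0, "tz": -0.05, "rx": 0, "ry": 0, "rz": 0, "gripper": -1}, {"tx": 0, "ty": 0, "tz": -0.08, "rx": 0, "ry": 0, "rz": 0, "gripper": -1}, {"tx": 0, "ty": 0, "tz": -0.08, "rx": 0, "ry": 0, "rz": 0, "gripper": -1}, {"tx": 0, "ty": 0, "tz": -0.08, "rx": 0, "ry": 0, "rz": 0, "gripper": -1}])

```text
time_s: 7.32
ee_pos: [514.5, -94.7, 228.2]
ee_rot: [180.0, -0.0, -11.6]
force: [0.9, -0.0, -0.3]
gripper_width: 91.3
gripper_force: 0.0
```

Emit:
send_rows(motion=[{"tx": 0, "ty": 0.08, "tz": 0, "rx": 0, "ry": 0, "rz": 0, "gripper": -1}, {"tx": 0, "ty": 0.08, "tz": 0, "rx": 0, "ry": 0, "rz": 0, "gripper": -1}, {"tx": 0, "ty": 0.08, "tz": 0, "rx": 0, "ry": 0, "rz": 0, "gripper": -1}, {"tx": 0, "ty": 0.08, "tz": 0, "rx": 0, "ry": 0, "rz": 0, "gripper": -1}, {"tx": 0, "ty": 0.08, "tz": 0, "rx": 0, "ry": 0, "rz": 0, "gripper": -1}, {"tx": 0, "ty": 0.08, "tz": 0, "rx": 0, "ry": 0, "rz": 0, "gripper": -1}, {"tx": 0, "ty": 0, "tz": 0, "rx": 0, "ry": 0, "rz": 0, "gripper": -1}, {"tx": 0, "ty": 0, "tz": 0, "rx": 0, "ry": 0, "rz": 0, "gripper": -1}, {"tx": 0, "ty": 0, "tz": 0, "rx": 0, "ry": 0, "rz": 0, "gripper": -1}, {"tx": 0, "ty": 0, "tz": 0, "rx": 0, "ry": 0, "rz": 0, "gripper": -1}])

```text
time_s: 8.57
ee_pos: [466.8, -329.0, 227.1]
ee_rot: [-180.0, -0.0, -11.5]
force: [-0.1, -0.4, 0.4]
gripper_width: 91.2
gripper_force: 0.0
```

```bash
python3 - <<'E'
from h import *
c=cam("top"); cv2.imwrite("pics/t2.png",cv2.resize(c[0][195:272,300:450],None,fx=5,fy=5,interpolation=cv2.INTER_CUBIC)[:,:,::-1])
E
```

```text
(no output)
```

View pics/t2.png

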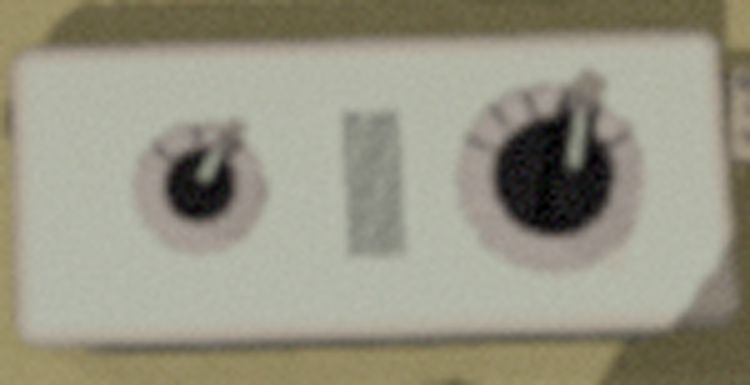

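The image shows the big pointer (580,105) just right of straight ahead, with three marks to its left at (480,143), (503,113) and (533,98). That is mark 4. The small dial's pointer (210,165) is as before, and the arm is clear.

```bash
python3 -c "
from workcell import env
print(env.job_done())"
```

```text
the job is handed in; nothing more can be done
None
```

I turned the large dial two clicks clockwise, from mark 2 to mark 4, and let go of it; the last camera picture shows the pointer there, the small dial looks unmoved, and I handed the job in with the arm clear (no verdict came back).

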